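# Sort the tagged sea-glass plaques from the gluing board

### The arm

A 6-joint arm with a two-finger parallel gripper is mounted at the origin on the work surface. World frame = base frame: x ahead of the robot, y to its left, z up, the work surface at z = 0. Lengths are in mm, angles in rad, forces in N, time in s.
With the tool pointing down it reaches from about 200 to 875 mm from the base axis. Payload 3.4 kg.
Tool frame: the origin (TCP) lies at the very end of the fingers, on their centre line; the grasp point (between the pads) lies behind it (hold_point_z is the z of the grasp point in the tool frame, in mm); z points along the fingers, y is the line along which they close (so a half turn about z gives the same grasp; the last joint's range is limited). The gripper opens to 94 mm and grips with 3 to 60 N. Pads are 16 mm wide; open, the fingers measure 119 mm over their backs; the gripper's body (75 mm by 177 mm) begins 78 mm behind the grasp point.
Start: joints at [1.148, 0.276, 1.505, -0, 1.361, -0.121], TCP at [170.93, 549.043, 205.493] pointing down, gripper open.
Joint ranges: [-2.89, 2.89], [-0.75, 2.08], [0.22, 2.7], [-1.18, 4.32], [0.11, 2.71], [-2.7, 2.7]. Speed limits (rad/s): [2.57, 2.57, 3.14, 3.14, 3.14, 3.14].

### API

Orientations are given as a 3x3 rotation matrix whose columns are the frame's x, y, z axes.
In Python, from workcell import read_state, capture, camera_info, hand_in, hold_point_z gives the robot as it stands.
- The arm moves only by the tool step_arm, never from a script. Its arguments are lists of equal length, an entry for each row: "linear": the shift along the tool's x, y, z as a fraction of full scale, a list of three; "rot": the turn, a rotation vector about the tool's x, y, z as a fraction of full scale, a list of three; "fingers": the opening, from -1 (shut) to 1 (fully open). A call has exactly 10 rows; each row shifts and turns the commanded pose from where the row before left it, along the tool's axes as they then stand; what a row does not reach is not made up. Full scale, the value 1, is 0.025 m for a shift and pi rad for a turn. A row lasts 1/12 s, in which the tool goes at most 41.7 mm and 7.16 degrees, less where a joint would pass 70% of its speed; a pose out of reach is approached as far as the arm can. A call with a number of a shift or a turn outside -1 to 1 is refused whole. A call with a gripper value outside its range is refused whole. The fingers move at their own pace and stop on an object; "squeeze" is the grip in N (left out, the last holds). Time passes only in rows, so rows that do not move let the fingers close, or fill a call up. It gives the time, the measured TCP pose, the force, the opening and the grip force at its end, in the units of the state.
- read_state(): the state, without advancing time (a new reading comes with each control period).
- capture(name): name is "scene" or "top" or "wrist"; returns the picture (384x512x3 uint8, blue, green, red); there is no depth.
- camera_info(name): a dict with "intrinsics" (3x3 intrinsics, pixels), "R" (3x3) and "t" (3): a world point X has camera coordinates R X + t. Camera axes: x right, y down, z forward; pixel columns grow to the right and rows downward; lengths in mm; the calibration is good to about 2 mm. The wrist camera is an equidistant fisheye: a pixel r from the principal point sees the ray r / f radians off the axis. A picture is of the moment at which its call begins: read the wrist's pose just before it. camera_info takes no time and is no camera call; for the wrist camera it gives the pose at the moment of the call.
- hand_in(): hands the job in; it is judged then, once.
The state is a dict: "clock": time; "qpos": joint angles; "joint_vel": joint speeds; "tau": joint torques, N m; "ee_pos": TCP position; "eef_rot": TCP orientation; "force": force on the tool from outside, world axes, zero at the start; "wrist_torque": the same for the moment, N m; "grip_width": finger opening in mm; "grip_force": force on a finger pad.
Only numpy, scipy, OpenCV 4.12 (cv2) and the standard library are available. Lean on these libraries where they do the work, as an engineer would, in place of code of your own. Each camera call takes 0.05 s, during which the arm holds its last target. There are 200 camera calls.

### The job

Swing the bar clamp on the gluing board fully open, so that it lies in the gap between the two plaques, and leave it open. Then put the plaque with the green tag into the green tray and the one with the red tag into the red tray, each laid flat, face up, near the middle and lengthwise along its tray. Set them down rather than dropping them, and leave everything else on the table where it is.

Things in the scene. Friction and masses are not known exactly. Their poses are not given: they have to be found in the camera images.
- jig: plywood gluing board fixed to the table, 170 (x) x 240 (y) x 12 (z) mm; origin: centre of its underside. Two bays centred at y = +80 and -80 mm; in each a plaque lies along x on the board's top, up to 10 mm off. Stop strips 10 mm high at x = +-78 mm end each bay; its sides are open. The clamp's post, radius 13 mm, stands at the origin. Position and yaw vary.
- clamp (a joint): angle (rad) of the aluminium bar clamp about the vertical through the board's origin. 0 shut: bar along the board's y over both plaques, knob at -y (starts 0 to 0.25 rad). Grows anticlockwise from above to a stop at 1.57, open: bar along x between them, knob at +x. Bar 164 x 16 mm, pivoted at its middle, 39 to 49 mm above the table. Stiff: 0.15 N m, stays where left.
- clamp_knob (a point): orange upright round knob near one end of the clamp bar, 70 mm from the pivot axis: 20 mm diameter, from 49 to 85 mm above the table; this point is on its axis, 72 mm above the table. The knob is fixed to the bar (the fingers may slide round it).
- plaque_green: framed sea-glass plaque, grey wooden frame, green tag 26 x 34 mm on its face at its +x end; lies face up in either bay of the gluing board (varies). 110 (x) x 50 (y) x 24 (z) mm, about 160 g, solid sides, gripped across its 50 mm width. Origin: centre of its underside; z up out of the face.
- plaque_red: framed sea-glass plaque, grey wooden frame, red tag 26 x 34 mm on its face at its +x end; lies face up in either bay of the gluing board (varies). 110 (x) x 50 (y) x 24 (z) mm, about 160 g, solid sides, gripped across its 50 mm width. Origin: centre of its underside; z up out of the face.
- tray_green: green open tray for passed plaques, fixed to the table; 160 (x) x 130 (y) mm outside, walls 5 mm thick and 22 mm tall, inner floor 5 mm above the origin. Origin: centre of its underside; its long side is x. It stands left or right of the gluing board, which varies.
- tray_red: red open tray for rework plaques, fixed to the table; 160 (x) x 130 (y) mm outside, walls 5 mm thick and 22 mm tall, inner floor 5 mm above the origin. Origin: centre of its underside; its long side is x. It stands left or right of the gluing board, which varies.
- cup: bystander, loose: white paper cup, 68 mm across, 65 mm tall; origin at the centre of its underside
- tub: bystander, loose: clear plastic tub, 76 mm across, 50 mm tall; origin at the centre of its underside
- phone: bystander, loose: mobile phone lying flat, 150 x 75 x 10 mm; origin at the centre of its underside
- glue: bystander, loose: white glue bottle with orange cap, 56 mm across, 130 mm tall; origin at the centre of its underside
- jar: bystander, loose: aqua jar with a steel lid, 72 mm across, 90 mm tall; origin at the centre of its underside
- brush: bystander, loose: paint brush lying on the table; its length, about 200 mm, is along its x

How it is judged (in metres and radians):
On the way:
1. the clamp is swung open (beyond 1.2 rad) with both plaques still in the gluing board (value of joint clamp above 1.2 rad and horizontal distance between each of plaque_green, plaque_red and jig below 0.12 m), for 0.2 s.
At the end, for the whole second after the job is handed in: Each plaque is in the tray of its tag's colour: centre within 40 mm of the tray's, flat on its floor (within 5 mm, tilt under 0.1 rad), face up, long side within 0.3 rad of the tray's, released, at rest; the clamp is still open beyond 1.2 rad (horizontal distance between plaque_green and tray_green below 0.04 m and z of plaque_green in the frame of tray_green below 0.01 m and angle between each of plaque_green, plaque_red's own z axis and vertical below 0.1 rad and angle between the x axis of plaque_green and the x axis of tray_green, either way round below 0.3 rad and linear speed of each of plaque_green, plaque_red below 0.02 m/s and contact force between the fingers and plaque_green below 0.05 N and horizontal distance between plaque_red and tray_red below 0.04 m and z of plaque_red in the frame of tray_red below 0.01 m and angle between the x axis of plaque_red and the x axis of tray_red, either way round below 0.3 rad and contact force between the fingers and plaque_red below 0.05 N and value of joint clamp above 1.2 rad); the robot touches nothing.
It fails at once if a plaque is dropped: out of the fingers with its underside centre more than 45 mm above the table ((height (world z) of plaque_green above 0.045 m and contact force between the fingers and plaque_green below 0.01 N) or (height (world z) of plaque_red above 0.045 m and contact force between the fingers and plaque_red below 0.01 N)).
It fails at once if a bystander is moved more than 30 mm (distance of any of cup, tub, phone, glue, jar, brush from where it was at the start of the episode above 0.03 m).
It also fails if it takes over 72 s, if anything falls off the work surface, if the arm or the gripper's body presses on something with over 40 N, if the wrist force passes 120 N, or if a joint passes its speed limit or range.

## Working session

There is one attempt and no reset: what is moved stays moved. The work goes in short steps, Python scripts to look and compute and a tool call to move; the robot and the scene stay as the last step left them, time stands still between calls to the robot, and variables do not carry over. Pictures are saved under pics/ and viewed, at most 10 in all, crops included, and the job is handed in when it is done.

Besides the shell and the picture viewer there is one more tool, called after "Emit:" as name(argument=value, ...) on one line, values as JSON. step_arm: Moves the arm, as the interface text tells. Its arguments: {"type":"object","properties":{"linear":{"type":"array"},"rot":{"type":"array"},"fingers":{"type":"array"},"squeeze":{"type":"number"}},"required":["linear","rot","fingers"]}

```bash
mkdir -p pics
python3 - <<'E'
from workcell import *
import cv2,numpy as np
np.set_printoptions(precision=4,suppress=True)
s=read_state();print(s['ee_pos'],s['eef_rot'],s['clock'],hold_point_z,s['grip_width'])
for n in("scene","top","wrist"):
    c=camera_info(n);print(n,c)
    cv2.imwrite(f'pics/{n}0.png',capture(n))
a=np.hstack([cv2.imread('pics/scene0.png'),cv2.imread('pics/top0.png')])
E
```

```text
[170.66   548.4917 204.6143] [[-0.9548  0.2972 -0.0007]
 [ 0.2972  0.9548 -0.0017]
 [ 0.0002 -0.0018 -1.    ]] 0.0 -18.8 94.01880658969728
scene {'intrinsics': array([[397.5719,   0.    , 257.9789],
       [  0.    , 397.5719, 192.6812],
       [  0.    ,   0.    ,   1.    ]]), 'R': array([[ 0.589 ,  0.8078, -0.0224],
       [ 0.4361, -0.3411, -0.8327],
       [-0.6804,  0.4807, -0.5532]]), 't': array([-350.3207, -191.7186, 1937.7326])}
top {'intrinsics': array([[405.0572,   0.    , 256.874 ],
       [  0.    , 405.0572, 193.2964],
       [  0.    ,   0.    ,   1.    ]]), 'R': array([[-0.014 , -0.9999,  0.0044],
       [-0.9982,  0.0137, -0.0584],
       [ 0.0583, -0.0052, -0.9983]]), 't': array([ -14.1104,  604.8035, 1407.1007])}
wrist {'intrinsics': array([[297.3186,   0.    , 252.7934],
       [  0.    , 297.3186, 193.3611],
       [  0.    ,   0.    ,   1.    ]]), 'R': array([[ 0.2971,  0.9548, -0.0006],
       [ 0.9297, -0.2892,  0.2283],
       [ 0.2179, -0.0684, -0.9736]]), 't': array([-574.9966,  -23.2805,  390.2567])}
```

View pics/top0.png

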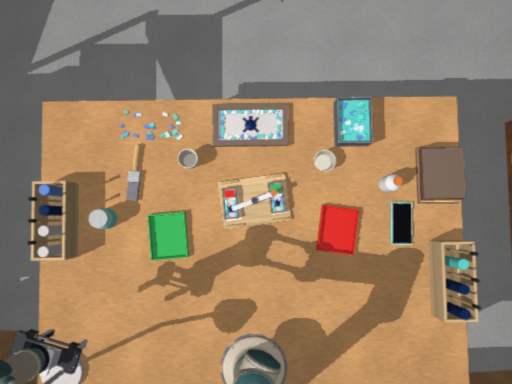

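View pics/scene0.png

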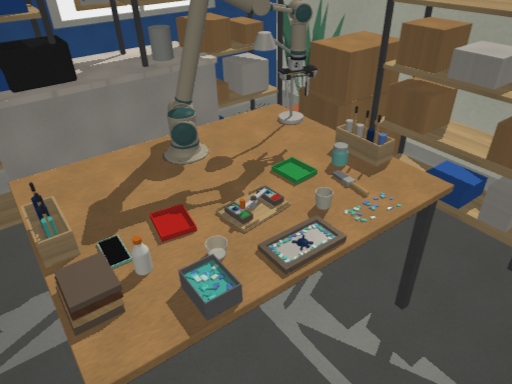

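The top view shows the board near (255,200). The red-tag plaque is in the left bay (230,203), the green-tag one in the right bay (276,193), and the orange knob is at about (277,194). The green tray is on the left (168,235) and the red tray on the right (338,229). The scene view agrees.

```bash
cat > h.py <<'E'
import cv2,numpy as np
from workcell import *
np.set_printoptions(precision=3,suppress=True)
def ray(c,px):
    K=c['intrinsics'];u=(px[0]-K[0,2])/K[0,0];v=(px[1]-K[1,2])/K[1,1]
    if c.get('fish'):
        r=np.hypot(u,v);k=np.sin(r)/max(r,1e-9);d=np.array([u*k,v*k,np.cos(r)])
    else: d=np.array([u,v,1.]);d/=np.linalg.norm(d)
    R=np.array(c['R']);return -R.T@np.array(c['t']),R.T@d
def plane(c,px,z):
    o,d=ray(c,px);return o+d*(z-o[2])/d[2]
def tri(obs):
    A=np.zeros((3,3));b=np.zeros(3);L=[]
    for c,p in obs:
        o,d=ray(c,p);P=np.eye(3)-np.outer(d,d);A+=P;b+=P@o;L.append((P,o))
    x=np.linalg.solve(A,b);return x,[np.linalg.norm(P@(x-o)) for P,o in L]
def look(n):
    c=dict(camera_info(n));c['fish']=n=='wrist';return c,capture(n)
def mask(im,col):
    h=cv2.cvtColor(im,cv2.COLOR_BGR2HSV)
    if col=='red': m=cv2.inRange(h,(0,150,70),(6,255,255))|cv2.inRange(h,(174,150,70),(180,255,255))
    if col=='green': m=cv2.inRange(h,(50,150,50),(75,255,255))
    if col=='orange': m=cv2.inRange(h,(7,190,140),(14,255,255))
    return m
def blobs(im,col,amin=8):
    cs,_=cv2.findContours(mask(im,col),cv2.RETR_EXTERNAL,cv2.CHAIN_APPROX_NONE);o=[]
    for k in cs:
        m=cv2.moments(k)
        if m['m00']>=amin:o.append((m['m00'],m['m10']/m['m00'],m['m01']/m['m00'],cv2.minAreaRect(k)))
    return sorted(o,key=lambda a:-a[0])
E
python3 - <<'E'
from h import *
for n in('top','scene'):
    c=dict(camera_info(n));im=cv2.imread(f'pics/{n}0.png')
    for col in('red','green','orange'):
        for b in blobs(im,col)[:5]: print(n,col,round(b[0]),np.array(b[1:3]),plane(c,b[1:3],{'red':25,'green':25,'orange':72}[col]),[np.round(x,1) for x in b[3]])
E
```

```text
top red 1663 [337.591 229.506] [ 473.878 -301.928   25.   ] [array([337.6, 229.5]), array([38. , 46.2]), np.float64(7.4)]
top red 44 [229.176 193.199] [605.8    74.411  25.   ] [array([229., 193.]), array([6., 8.]), np.float64(90.0)]
top green 1506 [167.961 235.344] [462.024 288.527  25.   ] [array([167.9, 235.3]), array([44.3, 35.9]), np.float64(85.4)]
top green 26 [275.268 186.693] [626.409 -87.241  25.   ] [array([275., 187.]), array([4., 8.]), np.float64(90.0)]
top orange 28 [398.  180.5] [ 638.29  -501.893   72.   ] [array([398. , 180.5]), array([5., 6.]), np.float64(90.0)]
top orange 9 [273.389 191.889] [605.378 -78.19   72.   ] [array([273.5, 192. ]), array([4., 3.]), np.float64(90.0)]
scene red 1066 [172.474 222.046] [ 491.015 -307.565   25.   ] [array([172.7, 221.6]), array([31. , 40.5]), np.float64(72.3)]
scene red 24 [275.25  196.625] [591.234  87.355  25.   ] [array([275.5, 196.5]), array([4. , 8.5]), np.float64(63.4)]
scene green 588 [294.024 170.123] [480.038 278.645  25.   ] [array([293.8, 170.4]), array([42. , 20.6]), np.float64(26.6)]
scene green 20 [243.701 213.94 ] [609.118 -75.271  25.   ] [array([243.9, 213.9]), array([3.8, 7.9]), np.float64(59.0)]
scene orange 27 [136.407 238.463] [ 558.082 -461.898   72.   ] [array([136.5, 238.5]), array([5., 7.]), np.float64(90.0)]
```

View pics/wrist0.png

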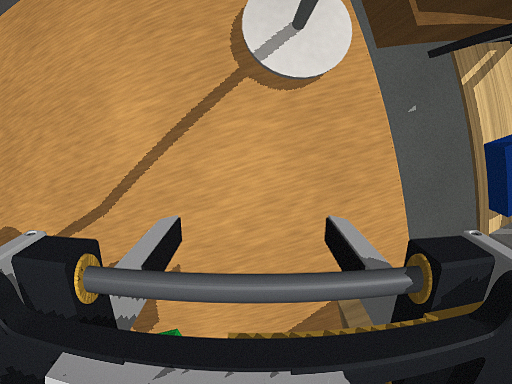

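Emit:
step_arm(linear=[[0, 0, -0.95], [0, 0, -0.95], [0, 0, -0.95], [0, 0, -0.95], [-0.87, -1, 0], [-0.87, -1, 0], [-0.87, -1, 0], [-0.87, -1, 0], [-0.87, -1, 0], [-0.87, -1, 0]], rot=[[0, 0, -0.024], [0, 0, -0.024], [0, 0, -0.024], [0, 0, -0.024], [0, 0, 0], [0, 0, 0], [0, 0, 0], [0, 0, 0], [0, 0, 0], [0, 0, 0]], fingers=[1, 1, 1, 1, 1, 1, 1, 1, 1, 1])

```text
clock: 0.98
ee_pos: [301.9, 397.6, 300.3]
eef_rot: [[-1.0, -0.0, -0.0], [-0.0, 1.0, -0.0], [0.0, -0.0, -1.0]]
force: [0.5, -0.2, 0.4]
grip_width: 94.2
grip_force: 0.0
```

Emit:
step_arm(linear=[[-0.87, -1, 0], [-0.87, -1, 0], [-0.87, -1, 0], [-0.87, -1, 0], [-0.87, -1, 0], [-0.87, -1, 0], [-0.87, -1, 0], [-0.87, -1, 0], [-0.87, -1, 0], [-0.87, -1, 0]], rot=[[0, 0, 0], [0, 0, 0], [0, 0, 0], [0, 0, 0], [0, 0, 0], [0, 0, 0], [0, 0, 0], [0, 0, 0], [0, 0, 0], [0, 0, 0]], fingers=[1, 1, 1, 1, 1, 1, 1, 1, 1, 1])

```text
clock: 1.82
ee_pos: [519.5, 147.5, 300.2]
eef_rot: [[-1.0, 0.0, -0.0], [0.0, 1.0, 0.0], [0.0, 0.0, -1.0]]
force: [0.2, 0.4, 0.4]
grip_width: 93.9
grip_force: 0.0
```

Emit:
step_arm(linear=[[-0.87, -1, 0], [-0.87, -1, 0], [-0.87, -1, 0], [-0.87, -1, 0], [-0.87, -1, 0], [-0.87, -1, 0], [-0.87, 0, 0], [-0.87, 0, 0], [0, 0, 0], [0, 0, 0]], rot=[[0, 0, 0], [0, 0, 0], [0, 0, 0], [0, 0, 0], [0, 0, 0], [0, 0, 0], [0, 0, 0], [0, 0, 0], [0, 0, 0], [0, 0, 0]], fingers=[1, 1, 1, 1, 1, 1, 1, 1, 1, 1])

```text
clock: 2.65
ee_pos: [692.9, -1.3, 298.8]
eef_rot: [[-1.0, 0.0, -0.003], [0.0, 1.0, 0.0], [0.003, 0.0, -1.0]]
force: [0.3, -0.1, -0.0]
grip_width: 94.2
grip_force: 0.0
```

Run:
```python
from h import *
import pickle
s=read_state();print(s['ee_pos'],s['eef_rot'],s['force'],s['clock'])
c,im=look('wrist');pickle.dump((c,im),open('w1.pkl','wb'));cv2.imwrite('pics/w1.png',im)
```

```text
[692.856  -1.31  298.838] [[-1.     0.    -0.003]
 [ 0.     1.     0.   ]
 [ 0.003  0.    -1.   ]] [ 0.341 -0.136 -0.042] 2.65
```

View pics/w1.png

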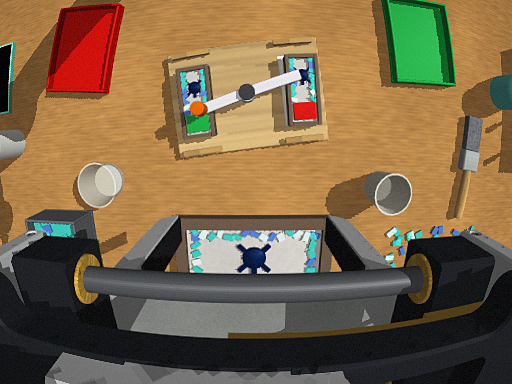

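The wrist view shows everything: knob (198,108), post (246,92), green-tag plaque (196,100) and red-tag plaque (302,90). The red tray is at (87,48), the green tray at (417,40, top cut off), the tub and cup at (99,185) and (388,193), and the brush at (466,160). I'll move back for a second view to triangulate from.

Emit:
step_arm(linear=[[0.9, 0.4, 0], [0.9, 0.4, 0], [0.9, 0.4, 0], [0.9, 0.4, 0], [0, 0, 0], [0, 0, 0], [0, 0, 0], [0, 0, 0], [0, 0, 0], [0, 0, 0]], rot=[[0, 0, 0], [0, 0, 0], [0, 0, 0], [0, 0, 0], [0, 0, 0], [0, 0, 0], [0, 0, 0], [0, 0, 0], [0, 0, 0], [0, 0, 0]], fingers=[1, 1, 1, 1, 1, 1, 1, 1, 1, 1])

```text
clock: 3.53
ee_pos: [603.4, 38.6, 300.0]
eef_rot: [[-1.0, 0.001, -0.0], [0.001, 1.0, 0.0], [0.0, 0.0, -1.0]]
force: [-0.2, -0.4, 0.6]
grip_width: 94.2
grip_force: 0.0
```

Run:
```python
from h import *
import pickle
c,im=look('wrist');pickle.dump((c,im),open('w2.pkl','wb'));cv2.imwrite('pics/w2.png',im)
V=[pickle.load(open(f'w{i}.pkl','rb')) for i in(1,2)]
res={}
for i,(c,im) in enumerate(V):
    print('cam',-np.array(c['R']).T@c['t'])
    for col in('red','green','orange'):
        for b in blobs(im,col,40)[:4]: print(i+1,col,round(b[0]),np.array(b[1:3]),plane(c,b[1:3],{'red':36,'green':36,'orange':72}[col])[:2],[np.round(x,1) for x in b[3]])
```

```text
cam [627.038  -0.713 479.219]
1 red 5374 [84.384 48.26 ] [ 482.011 -280.113] [array([84.2, 47. ]), array([63.6, 99.4]), np.float64(10.6)]
1 red 348 [304.688 110.322] [603.04   77.121] [array([304.7, 110.2]), array([16.9, 22.8]), np.float64(86.6)]
1 green 5186 [418.835  42.175] [471.726 276.287] [array([418.7,  42.6]), array([93.8, 64.5]), np.float64(83.0)]
1 green 306 [197.426 123.214] [622.276 -82.815] [array([197.6, 122.7]), array([16.5, 22.1]), np.float64(82.9)]
1 orange 157 [197.653 107.904] [601.442 -75.612] [array([198. , 107.5]), array([13., 16.]), np.float64(90.0)]
cam [537.118  39.22  480.235]
2 red 5185 [65.928 98.952] [ 476.464 -277.523] [array([65.7, 97.4]), array([61.2, 92.9]), np.float64(6.7)]
2 red 338 [277.447 168.446] [602.654  76.89 ] [array([277. , 168.5]), array([17., 22.]), np.float64(90.0)]
2 green 6181 [400.835  86.046] [464.335 277.641] [array([401.,  85.]), array([98.5, 69.8]), np.float64(85.9)]
2 green 200 [175.692 183.204] [624.978 -80.486] [array([174.4, 181.3]), array([15.4, 21.6]), np.float64(82.9)]
2 orange 180 [172.567 172.416] [602.163 -74.628] [array([172.6, 172.1]), array([12.5, 18.6]), np.float64(56.3)]
```

View pics/w2.png

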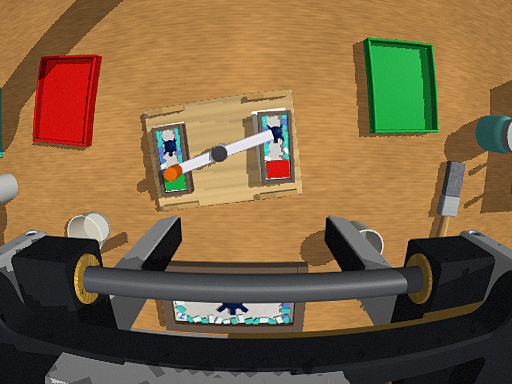

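The second view shows the same layout: knob (172,172), hub (219,153), red tray (67,100) and green tray (401,86). I'll triangulate the coloured items and tray corners, and enlarge the board crop to get the plaque and board corners.

Run:
```python
from h import *
import pickle
V=[pickle.load(open(f'w{i}.pkl','rb')) for i in(1,2)]
cs=[v[0] for v in V]
B={col:[blobs(v[1],col,40) for v in V] for col in('red','green','orange')}
for n,col,k in(('redtag','red',1),('greentag','green',1),('knob','orange',0)):
    print(n,tri([(cs[i],B[col][i][k][1:3]) for i in(0,1)]))
print('hub z',tri([(cs[0],(246,92)),(cs[1],(219,153.5))]))
c,im=V[1]
for col in('red','green'):
    k=max(cv2.findContours(mask(im,col),0,1)[0],key=cv2.contourArea)
    q=cv2.approxPolyDP(cv2.convexHull(k),6,True)[:,0].astype(float);print(col,q.tolist())
    for z in(0,22):
        P=np.array([plane(c,p,z)[:2] for p in q]);print(z,P.tolist() if 0 else P.round(0).tolist(),cv2.minAreaRect(P.astype(np.float32)))
cv2.imwrite('pics/c2.png',cv2.resize(im[82:217,138:308],None,fx=4.4,fy=4.4,interpolation=cv2.INTER_CUBIC))
```

```text
redtag (array([602.904,  77.156,  34.834]), [np.float64(0.1829355856148607), np.float64(0.1829355856149616)])
greentag (array([622.937, -79.916,  43.679]), [np.float64(1.5616388025656156), np.float64(1.5616388025655317)])
knob (array([601.754, -74.833,  73.265]), [np.float64(0.5833090966447108), np.float64(0.5833090966447712)])
hub z (array([578.37,  -9.7 ,  49.9 ]), [np.float64(0.1257958086014778), np.float64(0.12579580860156106)])
red [[100.0, 56.0], [91.0, 144.0], [33.0, 140.0], [41.0, 57.0]]
0 [[402.0, -229.0], [559.0, -249.0], [541.0, -393.0], [378.0, -370.0]] ((469.9578857421875, -309.9801330566406), (145.20004272460938, 164.83673095703125), 81.97763061523438)
22 [[408.0, -216.0], [558.0, -236.0], [541.0, -374.0], [385.0, -352.0]] ((473.03466796875, -293.98297119140625), (138.5482940673828, 157.28543090820312), 81.97763061523438)
green [[364.0, 40.0], [431.0, 44.0], [438.0, 131.0], [370.0, 132.0]]
0 [[384.0, 228.0], [369.0, 367.0], [532.0, 381.0], [543.0, 238.0]] ((456.6038818359375, 302.3058776855469), (163.98341369628906, 143.5747833251953), 5.026605129241943)
22 [[391.0, 219.0], [376.0, 352.0], [532.0, 365.0], [543.0, 229.0]] ((460.29229736328125, 290.253662109375), (156.47120666503906, 136.9974822998047), 5.026595592498779)
```

View pics/c2.png

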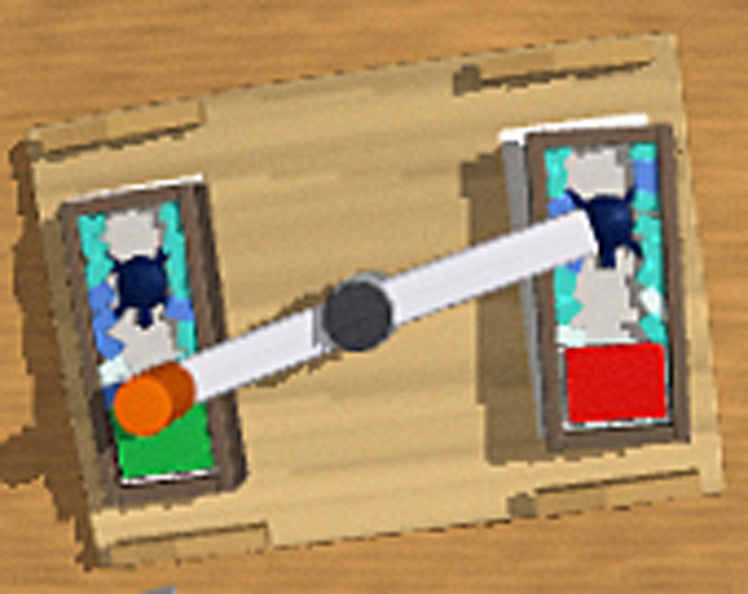

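The enlarged crop is clear. The board corners are at (30,130), (675,35), (722,490) and (90,568). The red plaque's face corners are at (527,130), (668,125), (690,437) and (545,447). The green plaque's left edge runs from (62,205) to (108,500). The hub is at (360,313).

Run:
```python
from h import *
import pickle
V=[pickle.load(open(f'w{i}.pkl','rb')) for i in(1,2)]
c=V[1][0]
f=lambda p,z:plane(c,(p[0]/4.4-.5+.114+138,p[1]/4.4-.5+.114+82),z)[:2]
def rep(n,pts,z):
    P=np.array([f(p,z) for p in pts]);print(n,P.round(1).tolist(),'mean',P.mean(0));
    print('  sides',np.linalg.norm(P-np.roll(P,-1,0),axis=1),[np.degrees(np.arctan2(*(b-a)[::-1])).round(1) for a,b in zip(P,np.roll(P,-1,0))])
rep('board',[(30,130),(675,35),(722,490),(90,568)],12)
rep('red',[(527,130),(668,125),(690,437),(545,447)],36)
rep('green',[(62,205),(188,190),(228,487),(108,500)],36)
rep('greenframe-inner',[(78,218),(178,200),(214,470),(121,484)],36)
rep('knob',[(142,405),(360,313)],72)
```

```text
board [[509.5, -136.6], [480.4, 99.4], [646.4, 119.4], [677.1, -121.5]] mean [578.342  -9.789]
  sides [237.799 167.163 242.853 168.32 ] [np.float64(97.0), np.float64(6.9), np.float64(-82.7), np.float64(-174.8)]
red [[516.6, 46.4], [514.3, 94.0], [621.8, 103.3], [625.4, 52.8]] mean [569.559  74.161]
  sides [ 47.644 107.895  50.641 108.996] [np.float64(92.8), np.float64(5.0), np.float64(-85.9), np.float64(-176.6)]
green [[538.1, -116.0], [534.9, -69.7], [639.5, -59.0], [644.3, -104.2]] mean [589.22  -87.241]
  sides [ 46.401 105.175  45.366 106.808] [np.float64(94.0), np.float64(5.8), np.float64(-84.0), np.float64(-173.6)]
greenframe-inner [[543.0, -110.1], [538.2, -73.4], [633.4, -63.8], [638.4, -98.8]] mean [588.249 -86.536]
  sides [37.071 95.607 35.286 96.053] [np.float64(97.4), np.float64(5.7), np.float64(-81.8), np.float64(-173.2)]
knob [[603.9, -78.7], [575.3, -6.5]] mean [589.585 -42.597]
  sides [77.746 77.746] [np.float64(111.6), np.float64(-68.4)]
```

Emit:
step_arm(linear=[[0.06, -0.91, 0.97], [0, -0.91, 0.97], [0, -0.91, 0.97], [0, -0.91, 0.97], [0, -0.9, 0.97], [0, 0, 0.97], [0, 0, 0.97], [0, 0, 0.97], [0, 0, 0.97], [0, 0, 0.97]], rot=[[0, 0, 0], [0, 0, 0], [0, 0, 0], [0, 0, 0], [0, 0, 0], [0, 0, 0], [0, 0, 0], [0, 0, 0], [0, 0, 0], [0, 0, 0]], fingers=[1, 1, 1, 1, 1, 1, 1, 1, 1, 1])

```text
clock: 4.42
ee_pos: [601.6, -75.0, 56.5]
eef_rot: [[-1.0, 0.001, -0.0], [0.001, 1.0, 0.0], [0.0, 0.0, -1.0]]
force: [-0.7, -0.6, -0.1]
grip_width: 93.9
grip_force: 0.0
```

Emit:
step_arm(linear=[[0, 0, 0], [0, 0, 0], [0, 0, 0], [0, 0, 0], [0, 0, 0], [0, 0, 0], [0, 0, 0], [0, 0, 0], [0, 0, 0], [0, 0, 0]], rot=[[0, 0, 0], [0, 0, 0], [0, 0, 0], [0, 0, 0], [0, 0, 0], [0, 0, 0], [0, 0, 0], [0, 0, 0], [0, 0, 0], [0, 0, 0]], fingers=[-1, -1, -1, -1, -1, -1, -1, -1, -1, -1], squeeze=10)

```text
clock: 5.25
ee_pos: [601.3, -74.5, 58.1]
eef_rot: [[-1.0, 0.0, 0.0], [0.0, 1.0, 0.0], [-0.0, 0.0, -1.0]]
force: [-0.5, 0.1, 1.6]
grip_width: 30.8
grip_force: 0.0
```

Emit:
step_arm(linear=[[0, 0, 0], [0, 0, 0], [0, 0, 0], [0, 0, 0], [-0.172, 0.068, 0], [-0.167, 0.08, 0], [-0.161, 0.091, 0], [-0.155, 0.101, 0], [-0.148, 0.111, 0], [-0.14, 0.121, 0]], rot=[[0, 0, 0], [0, 0, 0], [0, 0, 0], [0, 0, 0], [0, 0, 0], [0, 0, 0], [0, 0, 0], [0, 0, 0], [0, 0, 0], [0, 0, 0]], fingers=[-1, -1, -1, -1, -1, -1, -1, -1, -1, -1], squeeze=10)

```text
clock: 6.08
ee_pos: [626.5, -63.2, 58.0]
eef_rot: [[-1.0, -0.001, 0.003], [-0.001, 1.0, -0.005], [-0.003, -0.005, -1.0]]
force: [2.9, -9.2, -3.2]
grip_width: 19.4
grip_force: 10.0
```

Emit:
step_arm(linear=[[-0.131, 0.13, 0], [-0.123, 0.139, 0], [-0.113, 0.147, 0], [-0.103, 0.154, 0], [-0.092, 0.16, 0], [-0.081, 0.166, 0], [-0.07, 0.171, 0], [-0.059, 0.175, 0], [-0.047, 0.179, 0], [-0.035, 0.182, 0]], rot=[[0, 0, 0], [0, 0, 0], [0, 0, 0], [0, 0, 0], [0, 0, 0], [0, 0, 0], [0, 0, 0], [0, 0, 0], [0, 0, 0], [0, 0, 0]], fingers=[-1, -1, -1, -1, -1, -1, -1, -1, -1, -1])

```text
clock: 6.92
ee_pos: [650.2, -22.0, 58.7]
eef_rot: [[-1.0, -0.0, 0.008], [-0.0, 1.0, -0.003], [-0.008, -0.003, -1.0]]
force: [5.3, -5.5, -1.2]
grip_width: 19.8
grip_force: 10.0
```

Emit:
step_arm(linear=[[0, 0.184, 0], [0, 0.185, 0], [0.02, 0.185, 0], [0.02, 0.184, 0], [0, 0, 0], [0, 0, 0], [0, 0, 0], [0, 0, 0], [0, 0, 0], [0, 0, 0]], rot=[[0, 0, 0], [0, 0, 0], [0, 0, 0], [0, 0, 0], [0, 0, 0], [0, 0, 0], [0, 0, 0], [0, 0, 0], [0, 0, 0], [0, 0, 0]], fingers=[-1, -1, -1, -1, -1, -1, -1, -1, -1, -1])

```text
clock: 7.75
ee_pos: [647.7, -1.6, 58.7]
eef_rot: [[-1.0, 0.001, 0.005], [0.001, 1.0, 0.001], [-0.005, 0.001, -1.0]]
force: [4.6, -1.5, -0.5]
grip_width: 19.6
grip_force: 10.0
```

Emit:
step_arm(linear=[[0, 0, 0], [0, 0, 0], [0, 0, 0], [0, 0, 0], [0, 0, 0], [0, 0, 0], [0, 0, -0.5], [0, 0, -1], [0, 0, -1], [0, 0, -1]], rot=[[0, 0, 0], [0, 0, 0], [0, 0, 0], [0, 0, 0], [0, 0, 0], [0, 0, 0], [0, 0, 0], [0, 0, 0], [0, 0, 0], [0, 0, 0]], fingers=[1, 1, 1, 1, 1, 1, 1, 1, 1, 1])

```text
clock: 8.58
ee_pos: [644.7, -1.6, 146.0]
eef_rot: [[-1.0, 0.0, -0.001], [0.0, 1.0, 0.0], [0.001, 0.0, -1.0]]
force: [0.7, -0.4, -0.2]
grip_width: 83.0
grip_force: 0.0
```

Emit:
step_arm(linear=[[-0.6, 0, -0.85], [-0.6, 0, -0.85], [-0.6, 0, -0.85], [0, 0, -0.85], [0, 0, -0.85], [0, 0, 0], [0, 0, 0], [0, 0, 0], [0, 0, 0], [0, 0, 0]], rot=[[0, 0, 0], [0, 0, 0], [0, 0, 0], [0, 0, 0], [0, 0, 0], [0, 0, 0], [0, 0, 0], [0, 0, 0], [0, 0, 0], [0, 0, 0]], fingers=[1, 1, 1, 1, 1, 1, 1, 1, 1, 1])

```text
clock: 9.42
ee_pos: [689.3, -1.7, 249.9]
eef_rot: [[-1.0, 0.0, -0.003], [0.0, 1.0, 0.0], [0.003, 0.0, -1.0]]
force: [0.4, -0.4, -0.7]
grip_width: 93.7
grip_force: 0.0
```

Run:
```python
from h import *
import pickle
s=read_state();print(s['ee_pos'])
c,im=look('wrist');pickle.dump((c,im),open('w3.pkl','wb'));print(-np.array(c['R']).T@c['t'])
cv2.imwrite('pics/c3.png',cv2.resize(im[0:186,128:378],None,fx=3.2,fy=3.2,interpolation=cv2.INTER_CUBIC))
```

```text
[689.302  -1.652 249.877]
[623.535  -1.111 430.275]
```

View pics/c3.png

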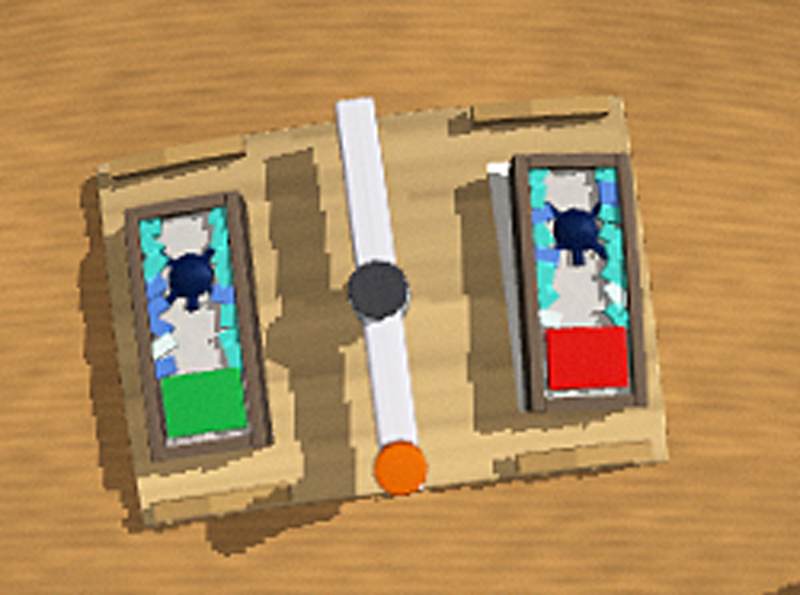

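The clamp is open, with the bar along the board between the plaques and the knob at the +x end (400,467). Both plaques are still in their bays, with inner frame corners green (140,222)…(165,445) and red (530,170)…(546,396).

Run:
```python
from h import *
import pickle
c3,im3=pickle.load(open('w3.pkl','rb'));c2,im2=pickle.load(open('w2.pkl','rb'))
px=lambda p:((p[0]+.5)/3.2-.5+128,(p[1]+.5)/3.2-.5)
px2=lambda p:((p[0]+.5)/4.4-.5+138,(p[1]+.5)/4.4-.5+82)
def rep(n,pts,z):
    P=np.array([plane(c3,px(p),z)[:2] for p in pts]);print(n,'mean',P.mean(0),'sides',np.linalg.norm(P-np.roll(P,-1,0),axis=1),[np.degrees(np.arctan2(*(b-a)[::-1])).round(1) for a,b in zip(P,np.roll(P,-1,0))])
rep('green in',[(140,222),(226,208),(246,432),(165,445)],36)
rep('green out',[(127,212),(236,194),(267,444),(152,460)],36)
rep('red in',[(530,170),(615,168),(628,390),(546,396)],36)
rep('red out',[(512,155),(632,155),(648,405),(530,410)],36)
rep('board',[(100,165),(620,98),(665,458),(145,525)],12)
P=plane(c3,px((400,467)),85),plane(c3,px((378,290)),55);print('knob,hub',P)
# heights of face corners, two views (c2 crop / c3 crop)
for a,b in (((545,447),(530,410)),((690,437),(648,405)),((62,205),(127,212)),((108,500),(152,460))):
    print('tri',tri([(c2,px2(a)),(c3,px(b))]))
k=lambda im,col:blobs(im,col,40)
cw1=pickle.load(open('w1.pkl','rb'))
for im,c,n in((im3,c3,'3'),(cw1[1],cw1[0],'1')):
  for col in('red','green'):
    for b in k(im,col)[:3]: print(n,col,round(b[0]),np.array(b[1:3]),plane(c,b[1:3],36)[:2])
print(tri([(c3,px((205,402))),(c2,px2((0,0)))])[0]*0)
# tray rim heights: green/red tray floor/rim corners from w1 & w2
for col in('red','green'):
  for c,im in(cw1,(c2,im2)):
    m=max(cv2.findContours(mask(im,col),0,1)[0],key=cv2.contourArea)
    print(col,cv2.approxPolyDP(cv2.convexHull(m),6,True)[:,0].tolist())
def side(im,box,f,n): 
    x0,y0,x1,y1=box;return cv2.resize(im[y0:y1,x0:x1],(400,500),interpolation=cv2.INTER_CUBIC)
cv2.imwrite('pics/tr.png',np.hstack([side(im2,(20,40,116,160),4,0),side(im2,(352,25,448,145),4,0)]))
```

```text
green in mean [589.215 -86.795] sides [37.259 95.576 35.205 96.609] [np.float64(95.8), np.float64(4.9), np.float64(-82.5), np.float64(-173.9)]
green out mean [589.36  -86.494] sides [ 47.307 107.096  49.887 107.623] [np.float64(95.8), np.float64(6.9), np.float64(-83.6), np.float64(-174.5)]
red in mean [570.1   74.18] sides [36.326 95.673 35.147 96.342] [np.float64(94.7), np.float64(3.2), np.float64(-84.1), np.float64(-176.1)]
red out mean [569.901  74.75 ] sides [ 51.286 108.182  50.589 108.715] [np.float64(93.5), np.float64(3.5), np.float64(-85.9), np.float64(-176.1)]
board mean [577.926  -8.999] sides [236.024 166.881 236.708 167.925] [np.float64(97.2), np.float64(7.0), np.float64(-82.6), np.float64(-173.2)]
knob,hub (array([646.701,  -0.791,  85.   ]), array([578.625,  -9.319,  55.   ]))
tri (array([625.72 ,  53.01 ,  35.024]), [np.float64(0.17395790229873703), np.float64(0.17395790229869867)])
tri (array([622.135, 103.645,  34.876]), [np.float64(0.1652448773568246), np.float64(0.16524487735685392)])
tri (array([ 538.174, -116.149,   35.243]), [np.float64(0.1352396516131852), np.float64(0.13523965161317122)])
tri (array([ 646.074, -107.148,   28.151]), [np.float64(0.4508007152197649), np.float64(0.45080071521972837)])
3 red 5986 [69.502 45.865] [ 485.208 -278.437]
3 red 435 [310.927 111.328] [603.108  76.627]
3 green 5490 [434.179  41.611] [478.615 274.713]
3 green 418 [191.328 125.299] [621.733 -82.475]
1 red 5374 [84.384 48.26 ] [ 482.011 -280.113]
1 red 348 [304.688 110.322] [603.04   77.121]
1 green 5186 [418.835  42.175] [471.726 276.287]
1 green 306 [197.426 123.214] [622.276 -82.815]
[0. 0. 0.]
red [[123, 6], [108, 92], [46, 90], [61, 8]]
red [[100, 56], [91, 144], [33, 140], [41, 57]]
green [[381, 0], [445, 5], [455, 85], [391, 81]]
green [[364, 40], [431, 44], [438, 131], [370, 132]]
```

View pics/tr.png

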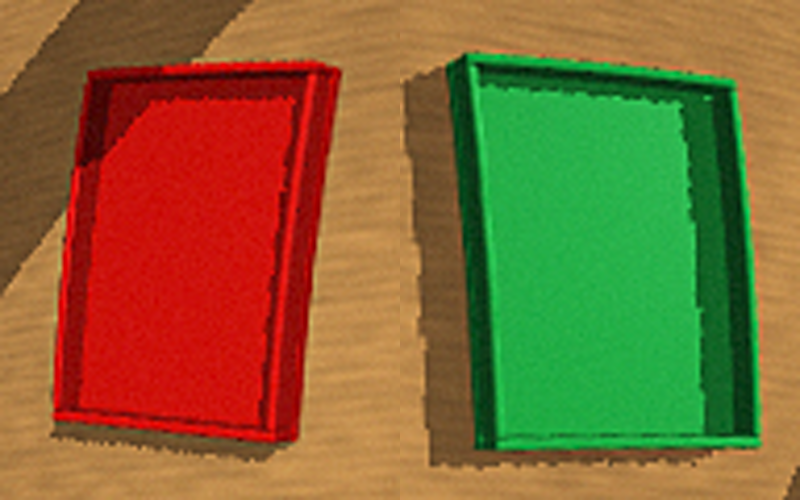

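Both trays are clearly visible. The red tray's rim corners are (90,72), (318,65), (272,430) and (55,413). The green tray's are (467,54), (735,82), (760,443) and (495,443).

Run:
```python
from h import *
import pickle
c,im=pickle.load(open('w2.pkl','rb'));c1,_=pickle.load(open('w1.pkl','rb'))
s=96/400
for n,pts,o in(('red',[(90,72),(318,65),(272,430),(55,413)],(20,40)),('green',[(67,54),(335,82),(360,443),(95,443)],(352,25))):
    q=[((x+.5)*s-.5+o[0],(y+.5)*s-.5+o[1]) for x,y in pts]
    P=np.array([plane(c,p,22)[:2] for p in q])
    print(n,P.round(0).tolist(),P.mean(0),np.linalg.norm(P-np.roll(P,-1,0),axis=1),[np.degrees(np.arctan2(*(b-a)[::-1])).round(1) for a,b in zip(P,np.roll(P,-1,0))])
    Q={'red':[((61,8),0),((46,90),3)],'green':[((445,5),1),((455,85),2)]}[n]
    for p,i in Q: print('  rim tri',tri([(c,q[i]),(c1,p)]))
```

```text
red [[385.0, -351.0], [405.0, -225.0], [555.0, -249.0], [539.0, -374.0]] [ 471.164 -299.565] [127.895 151.925 126.2   155.095] [np.float64(81.1), np.float64(-9.1), np.float64(-97.5), np.float64(171.5)]
  rim tri (array([ 386.583, -348.004,   25.993]), [np.float64(0.29334765421606146), np.float64(0.29334765421609504)])
  rim tri (array([ 538.85 , -382.57 ,   12.342]), [np.float64(0.02303598191461169), np.float64(0.023035981914620404)])
green [[386.0, 226.0], [376.0, 354.0], [532.0, 365.0], [541.0, 237.0]] [458.754 295.465] [128.292 156.048 129.021 155.78 ] [np.float64(94.0), np.float64(4.2), np.float64(-86.1), np.float64(-176.0)]
  rim tri (array([375.594, 355.954,  19.319]), [np.float64(0.19501409624687155), np.float64(0.19501409624688168)])
  rim tri (array([531.924, 369.234,  15.977]), [np.float64(0.378010820298227), np.float64(0.37801082029814964)])
```

Emit:
step_arm(linear=[[0.95, 0.61, 0.9], [0.95, 0.61, 0.9], [0.95, 0.61, 0.9], [0.96, 0.61, 0.9], [0.96, 0.61, 0.9], [0, 0, 0.9], [0, 0, 0.9], [0, 0, 0.9], [0, 0, 0.9], [0, 0, 0]], rot=[[0, 0, 0], [0, 0, 0], [0, 0, 0], [0, 0, 0], [0, 0, -0.021], [0, 0, 0], [0, 0, 0], [0, 0, 0], [0, 0, 0], [0, 0, 0]], fingers=[1, 1, 1, 1, 1, 1, 1, 1, 1, 1])

```text
clock: 10.3
ee_pos: [566.9, 74.6, 44.8]
eef_rot: [[-0.998, -0.066, -0.009], [-0.066, 0.998, 0.0], [0.009, 0.001, -1.0]]
force: [-0.9, 0.1, -1.0]
grip_width: 93.6
grip_force: 0.0
```

Emit:
step_arm(linear=[[0, 0, 0.4], [0, 0, 0.4], [0, 0, 0.38], [0, 0, 0], [0, 0, 0], [0, 0, 0], [0, 0, 0], [0, 0, 0], [0, 0, 0], [0, 0, 0]], rot=[[0, 0, 0], [0, 0, 0], [0, 0, 0], [0, 0, 0], [0, 0, 0], [0, 0, 0], [0, 0, 0], [0, 0, 0], [0, 0, 0], [0, 0, 0]], fingers=[1, 1, 1, 1, -1, -1, -1, -1, -1, -1], squeeze=30)

```text
clock: 11.13
ee_pos: [571.2, 74.5, 20.1]
eef_rot: [[-0.998, -0.066, 0.001], [-0.066, 0.998, 0.0], [-0.001, 0.0, -1.0]]
force: [-0.4, 0.6, -0.0]
grip_width: 57.1
grip_force: 0.0
```

Emit:
step_arm(linear=[[0, 0, 0], [0, 0, 0], [0, 0, 0], [0, 0, 0], [0, 0, 0], [0, 0, 0], [0, 0, -0.1], [0, 0, -0.2], [0, 0, -0.2], [0, 0, 0]], rot=[[0, 0, 0], [0, 0, 0], [0, 0, 0], [0, 0, 0], [0, 0, 0], [0, 0, 0], [0, 0, 0], [0, 0, 0], [0, 0, 0], [0, 0, 0]], fingers=[-1, -1, -1, -1, -1, -1, -1, -1, -1, -1])

```text
clock: 11.97
ee_pos: [571.7, 74.6, 33.1]
eef_rot: [[-0.998, -0.066, 0.002], [-0.066, 0.998, 0.0], [-0.002, 0.0, -1.0]]
force: [0.0, -0.2, -2.7]
grip_width: 49.7
grip_force: 30.0
```

Emit:
step_arm(linear=[[0, 0, -0.5], [0, 0, -0.9], [0, 0, -0.95], [0, 0, -0.95], [0, 0, -0.95], [0.04, -0.4, -0.4], [0.09, -0.8, 0], [0.09, -0.8, 0], [0.09, -0.8, 0], [0.09, -0.8, 0]], rot=[[0, 0, 0.022], [0, 0, 0.023], [0, 0, 0.023], [0, 0, 0], [0, 0, 0], [0, 0, 0], [0, 0, 0], [0, 0, 0], [0, 0, 0], [0, 0, 0]], fingers=[-1, -1, -1, -1, -1, -1, -1, -1, -1, -1], squeeze=40)

```text
clock: 12.8
ee_pos: [546.8, -14.3, 147.8]
eef_rot: [[-0.989, 0.147, -0.001], [0.147, 0.989, -0.0], [0.001, -0.0, -1.0]]
force: [-0.4, 0.1, -1.8]
grip_width: 49.5
grip_force: 40.0
```

Emit:
step_arm(linear=[[0.09, -0.8, 0], [0.09, -0.8, 0], [0.09, -0.8, 0], [0.09, -0.8, 0], [0.09, -0.8, 0], [0.09, -0.8, 0], [0.09, -0.8, 0], [0.09, -0.8, 0], [0.09, -0.8, 0], [0.09, -0.8, 0]], rot=[[0, 0, 0], [0, 0, 0], [0, 0, 0], [0, 0, 0], [0, 0, 0], [0, 0, 0], [0, 0, 0], [0, 0, 0], [0, 0, 0], [0, 0, 0]], fingers=[-1, -1, -1, -1, -1, -1, -1, -1, -1, -1])

```text
clock: 13.63
ee_pos: [494.8, -208.7, 147.7]
eef_rot: [[-0.989, 0.147, -0.001], [0.147, 0.989, 0.001], [0.001, 0.0, -1.0]]
force: [-0.1, 0.1, -1.8]
grip_width: 49.9
grip_force: 40.0
```

Emit:
step_arm(linear=[[0.08, -0.75, 0], [0.08, -0.75, 0], [0.08, -0.75, 0], [0.08, -0.75, 0], [0.08, -0.75, 0], [0, 0, 0.8], [0, 0, 0.9], [0, 0, 0.9], [0, 0, 0.9], [0, 0, 0.6]], rot=[[0, 0, 0], [0, 0, 0], [0, 0, 0], [0, 0, 0], [0, 0, 0], [0, 0, 0], [0, 0, 0], [0, 0, 0], [0, 0, 0], [0, 0, 0]], fingers=[-1, -1, -1, -1, -1, -1, -1, -1, -1, -1])

```text
clock: 14.47
ee_pos: [470.3, -298.1, 43.2]
eef_rot: [[-0.989, 0.148, -0.003], [0.148, 0.989, 0.002], [0.004, 0.002, -1.0]]
force: [-0.2, -0.4, -2.1]
grip_width: 49.4
grip_force: 40.0
```

Emit:
step_arm(linear=[[0, 0, 0.2], [0, 0, 0.2], [0, 0, 0.2], [0, 0, 0], [0, 0, 0], [0, 0, 0], [0, 0, 0], [0, 0, 0], [0, 0, 0], [0, 0, 0]], rot=[[0, 0, 0], [0, 0, 0], [0, 0, 0], [0, 0, 0], [0, 0, 0], [0, 0, 0], [0, 0, 0], [0, 0, 0], [0, 0, 0], [0, 0, 0]], fingers=[-1, -1, -1, -1, -1, -1, -1, -1, -1, -1])

```text
clock: 15.3
ee_pos: [472.6, -298.8, 31.2]
eef_rot: [[-0.989, 0.147, 0.0], [0.147, 0.989, -0.0], [-0.0, -0.0, -1.0]]
force: [1.5, 0.4, -1.6]
grip_width: 49.8
grip_force: 40.0
```

Emit:
step_arm(linear=[[0, 0, 0.2], [0, 0, 0.2], [0, 0, 0.12], [0, 0, 0.08], [0, 0, 0.06], [0, 0, 0.03], [0, 0, 0], [0, 0, 0], [0, 0, 0], [0, 0, 0]], rot=[[0, 0, 0], [0, 0, 0], [0, 0, 0], [0, 0, 0], [0, 0, 0], [0, 0, 0], [0, 0, 0], [0, 0, 0], [0, 0, 0], [0, 0, 0]], fingers=[-1, -1, -1, -1, -1, -1, -1, -1, -1, -1])

```text
clock: 16.13
ee_pos: [472.6, -298.8, 13.8]
eef_rot: [[-0.989, 0.147, 0.0], [0.147, 0.989, -0.0], [-0.0, -0.0, -1.0]]
force: [-0.5, 0.9, -2.1]
grip_width: 49.6
grip_force: 40.0
```

Emit:
step_arm(linear=[[0, 0, 0.03], [0, 0, 0.03], [0, 0, 0], [0, 0, 0], [0, 0, 0], [0, 0, 0], [0, 0, 0], [0, 0, 0], [0, 0, 0], [0, 0, 0]], rot=[[0, 0, 0], [0, 0, 0], [0, 0, 0], [0, 0, 0], [0, 0, 0], [0, 0, 0], [0, 0, 0], [0, 0, 0], [0, 0, 0], [0, 0, 0]], fingers=[-1, -1, -1, -1, -1, -1, -1, -1, -1, -1])

```text
clock: 16.97
ee_pos: [472.7, -298.9, 12.9]
eef_rot: [[-0.989, 0.147, 0.001], [0.147, 0.989, -0.0], [-0.001, -0.0, -1.0]]
force: [-1.2, 0.7, 5.9]
grip_width: 49.9
grip_force: 40.0
```

Emit:
step_arm(linear=[[0, 0, 0], [0, 0, 0], [0, 0, 0], [0, 0, 0], [0, 0, 0], [0, 0, -0.4], [0, 0, -0.9], [0, 0, -0.95], [0, 0, -0.95], [0, 0, -0.95]], rot=[[0, 0, 0], [0, 0, 0], [0, 0, 0], [0, 0, 0], [0, 0, 0], [0, 0, 0], [0, 0, 0], [0, 0, 0], [0, 0, 0], [0, 0, 0]], fingers=[0.5, 0.5, 0.5, 0.5, 0.5, 0.5, 0.5, 0.5, 0.5, 0.5])

```text
clock: 17.8
ee_pos: [472.4, -298.7, 117.6]
eef_rot: [[-0.989, 0.147, 0.0], [0.147, 0.989, -0.0], [-0.0, -0.0, -1.0]]
force: [0.3, 0.2, 0.6]
grip_width: 70.7
grip_force: 0.0
```

Emit:
step_arm(linear=[[0, 0, -0.9], [0, 0, -0.9], [0, 0, -0.9], [-0.61, 0.88, 0], [-0.61, 0.88, 0], [-0.61, 0.88, 0], [-0.61, 0.88, 0], [-0.61, 0.88, 0], [-0.61, 0.88, 0], [-0.61, 0.88, 0]], rot=[[0, 0, -0.0267], [0, 0, -0.0267], [0, 0, -0.0267], [0, 0, 0], [0, 0, 0], [0, 0, 0], [0, 0, 0], [0, 0, 0], [0, 0, 0], [0, 0, 0]], fingers=[1, 1, 1, 1, 1, 1, 1, 1, 1, 1])

```text
clock: 18.63
ee_pos: [563.1, -133.3, 184.3]
eef_rot: [[-0.995, -0.104, 0.001], [-0.104, 0.995, -0.0], [-0.001, -0.0, -1.0]]
force: [0.7, -0.9, 0.7]
grip_width: 93.7
grip_force: 0.0
```

Emit:
step_arm(linear=[[-0.62, 0.9, 0], [-0.62, 0.9, 0], [0, 0, 0.9], [0, 0, 0.9], [0, 0, 0.9], [0, 0, 0.9], [0, 0, 0.9], [0, 0, 0.8], [0, 0, 0], [0, 0, 0]], rot=[[0, 0, 0], [0, 0, 0], [0, 0, 0], [0, 0, 0], [0, 0, 0], [0, 0, 0], [0, 0, 0], [0, 0, 0], [0, 0, 0], [0, 0, 0]], fingers=[1, 1, 1, 1, 1, 1, 1, 1, 1, 1])

```text
clock: 19.47
ee_pos: [588.3, -86.4, 50.7]
eef_rot: [[-0.995, -0.104, -0.002], [-0.104, 0.995, 0.001], [0.002, 0.001, -1.0]]
force: [-0.9, -1.5, -0.5]
grip_width: 94.0
grip_force: 0.0
```

Emit:
step_arm(linear=[[0, 0, 0.4], [0, 0, 0.4], [0, 0, 0.3], [0, 0, 0.2], [0, 0, 0], [0, 0, 0], [0, 0, 0], [0, 0, 0], [0, 0, 0], [0, 0, 0]], rot=[[0, 0, 0], [0, 0, 0], [0, 0, 0], [0, 0, 0], [0, 0, 0], [0, 0, 0], [0, 0, 0], [0, 0, 0], [0, 0, 0], [0, 0, 0]], fingers=[1, 1, 1, 1, 1, 1, 1, 1, 1, 1])

```text
clock: 20.3
ee_pos: [589.1, -86.6, 18.8]
eef_rot: [[-0.995, -0.104, 0.001], [-0.104, 0.995, -0.0], [-0.001, -0.0, -1.0]]
force: [-0.9, 0.4, -0.5]
grip_width: 93.8
grip_force: 0.0
```

Going 3 mm lower, then closing and lifting a little.

Emit:
step_arm(linear=[[0, 0, 0.06], [0, 0, 0.06], [0, 0, 0], [0, 0, 0], [0, 0, 0], [0, 0, 0], [0, 0, 0], [0, 0, 0], [0, 0, 0], [0, 0, 0]], rot=[[0, 0, 0], [0, 0, 0], [0, 0, 0], [0, 0, 0], [0, 0, 0], [0, 0, 0], [0, 0, 0], [0, 0, 0], [0, 0, 0], [0, 0, 0]], fingers=[1, 1, 1, -1, -1, -1, -1, -1, -1, -1], squeeze=30)

```text
clock: 21.13
ee_pos: [588.9, -86.6, 15.5]
eef_rot: [[-0.995, -0.104, 0.0], [-0.104, 0.995, -0.0], [-0.0, -0.0, -1.0]]
force: [-0.4, -1.3, -0.6]
grip_width: 51.0
grip_force: 0.1
```

Emit:
step_arm(linear=[[0, 0, 0], [0, 0, 0], [0, 0, 0], [0, 0, 0], [0, 0, 0], [0, 0, 0], [0, 0, -0.1], [0, 0, -0.2], [0, 0, -0.2], [0, 0, 0]], rot=[[0, 0, 0], [0, 0, 0], [0, 0, 0], [0, 0, 0], [0, 0, 0], [0, 0, 0], [0, 0, 0], [0, 0, 0], [0, 0, 0], [0, 0, 0]], fingers=[-1, -1, -1, -1, -1, -1, -1, -1, -1, -1], squeeze=40)

```text
clock: 21.97
ee_pos: [589.7, -86.7, 29.2]
eef_rot: [[-0.995, -0.104, 0.002], [-0.104, 0.995, -0.0], [-0.002, -0.001, -1.0]]
force: [0.5, -0.4, -0.7]
grip_width: 49.7
grip_force: 40.0
```

Emit:
step_arm(linear=[[0, 0, -0.5], [0, 0, -0.9], [0, 0, -0.95], [0, 0, -0.95], [0, 0, -0.95], [0.11, 0.4, -0.5], [0.21, 0.8, 0], [0.21, 0.8, 0], [0.21, 0.8, 0], [0.21, 0.8, 0]], rot=[[0, 0, 0.0106], [0, 0, 0], [0, 0, 0], [0, 0, 0], [0, 0, 0], [0, 0, 0], [0, 0, 0], [0, 0, 0], [0, 0, 0], [0, 0, 0]], fingers=[-1, -1, -1, -1, -1, -1, -1, -1, -1, -1])

```text
clock: 22.8
ee_pos: [557.6, 3.1, 146.4]
eef_rot: [[-0.998, -0.07, -0.001], [-0.07, 0.998, 0.001], [0.001, 0.001, -1.0]]
force: [-0.2, 0.4, -1.4]
grip_width: 49.6
grip_force: 40.0
```

Emit:
step_arm(linear=[[0.21, 0.8, 0], [0.21, 0.8, 0], [0.21, 0.8, 0], [0.21, 0.8, 0], [0.21, 0.8, 0], [0.21, 0.8, 0], [0.21, 0.8, 0], [0.21, 0.8, 0], [0.21, 0.8, 0], [0.21, 0.8, 0]], rot=[[0, 0, 0], [0, 0, 0], [0, 0, 0], [0, 0, 0], [0, 0, 0], [0, 0, 0], [0, 0, 0], [0, 0, 0], [0, 0, 0], [0, 0, 0]], fingers=[-1, -1, -1, -1, -1, -1, -1, -1, -1, -1])

```text
clock: 23.63
ee_pos: [490.8, 198.7, 146.4]
eef_rot: [[-0.998, -0.071, -0.001], [-0.071, 0.998, 0.0], [0.001, 0.0, -1.0]]
force: [0.3, 0.4, -1.6]
grip_width: 49.7
grip_force: 40.0
```

Emit:
step_arm(linear=[[0.2, 0.78, 0], [0.2, 0.78, 0], [0.2, 0.78, 0], [0.2, 0.78, 0], [0.2, 0.78, 0], [0, 0, 0.8], [0, 0, 0.9], [0, 0, 0.9], [0, 0, 0.9], [0, 0, 0.6]], rot=[[0, 0, 0], [0, 0, 0], [0, 0, 0], [0, 0, 0], [0, 0, 0], [0, 0, 0], [0, 0, 0], [0, 0, 0], [0, 0, 0], [0, 0, 0]], fingers=[-1, -1, -1, -1, -1, -1, -1, -1, -1, -1])

```text
clock: 24.47
ee_pos: [458.2, 292.7, 42.0]
eef_rot: [[-0.997, -0.071, -0.003], [-0.071, 0.997, -0.001], [0.003, -0.001, -1.0]]
force: [0.7, -0.5, -1.1]
grip_width: 49.8
grip_force: 40.0
```

Emit:
step_arm(linear=[[0, 0, 0.3], [0, 0, 0.3], [0, 0, 0.3], [0, 0, 0.2], [0, 0, 0], [0, 0, 0], [0, 0, 0], [0, 0, 0], [0, 0, 0], [0, 0, 0]], rot=[[0, 0, 0], [0, 0, 0], [0, 0, 0], [0, 0, 0], [0, 0, 0], [0, 0, 0], [0, 0, 0], [0, 0, 0], [0, 0, 0], [0, 0, 0]], fingers=[-1, -1, -1, -1, -1, -1, -1, -1, -1, -1])

```text
clock: 25.3
ee_pos: [460.8, 292.9, 17.1]
eef_rot: [[-0.998, -0.07, 0.001], [-0.07, 0.998, 0.0], [-0.001, 0.0, -1.0]]
force: [0.4, 0.4, -0.4]
grip_width: 49.7
grip_force: 40.0
```

Emit:
step_arm(linear=[[0, 0, 0.12], [0, 0, 0.08], [0, 0, 0.06], [0, 0, 0.04], [0, 0, 0.03], [0, 0, 0], [0, 0, 0], [0, 0, 0], [0, 0, 0], [0, 0, 0]], rot=[[0, 0, 0], [0, 0, 0], [0, 0, 0], [0, 0, 0], [0, 0, 0], [0, 0, 0], [0, 0, 0], [0, 0, 0], [0, 0, 0], [0, 0, 0]], fingers=[-1, -1, -1, -1, -1, -1, -1, -1, -1, -1])

```text
clock: 26.13
ee_pos: [460.5, 292.8, 8.5]
eef_rot: [[-0.998, -0.07, -0.0], [-0.07, 0.998, 0.0], [0.0, 0.0, -1.0]]
force: [-0.0, -0.1, -0.4]
grip_width: 50.0
grip_force: 40.0
```

Emit:
step_arm(linear=[[0, 0, 0.03], [0, 0, 0.02], [0, 0, 0], [0, 0, 0], [0, 0, 0], [0, 0, 0], [0, 0, 0], [0, 0, 0], [0, 0, 0], [0, 0, 0]], rot=[[0, 0, 0], [0, 0, 0], [0, 0, 0], [0, 0, 0], [0, 0, 0], [0, 0, 0], [0, 0, 0], [0, 0, 0], [0, 0, 0], [0, 0, 0]], fingers=[-1, -1, -1, -1, -1, -1, -1, -1, -1, -1])

```text
clock: 26.97
ee_pos: [460.6, 292.9, 8.4]
eef_rot: [[-0.998, -0.071, 0.0], [-0.071, 0.998, 0.0], [-0.0, 0.0, -1.0]]
force: [-2.9, -1.0, 8.9]
grip_width: 49.6
grip_force: 40.0
```

Contact with the tray floor. Release, rise, and move to where the wrist camera can see everything.

Emit:
step_arm(linear=[[0, 0, 0], [0, 0, 0], [0, 0, 0], [0, 0, 0], [0, 0, 0], [0, 0, -0.4], [0, 0, -0.9], [0, 0, -0.95], [0, 0, -0.95], [0, 0, -0.95]], rot=[[0, 0, 0], [0, 0, 0], [0, 0, 0], [0, 0, 0], [0, 0, 0], [0, 0, 0], [0, 0, 0], [0, 0, 0], [0, 0, 0], [0, 0, 0]], fingers=[0.5, 0.5, 0.5, 0.5, 0.5, 0.5, 0.5, 0.5, 0.5, 0.5])

```text
clock: 27.8
ee_pos: [460.4, 292.8, 112.7]
eef_rot: [[-0.998, -0.07, 0.0], [-0.07, 0.998, 0.0], [-0.0, 0.0, -1.0]]
force: [-0.6, 0.1, -0.5]
grip_width: 70.6
grip_force: 0.0
```

Emit:
step_arm(linear=[[0, 0, -1], [0, 0, -1], [0, 0, -1], [0, 0, -1], [0, 0, -1], [0, 0, -1], [0, 0, -1], [-0.5, -1, 0], [-0.5, -1, 0], [-0.5, -1, 0]], rot=[[0, 0, 0], [0, 0, 0], [0, 0, 0], [0, 0, 0], [0, 0, 0], [0, 0, 0], [0, 0, 0], [0, 0, 0], [0, 0, 0], [0, 0, 0]], fingers=[1, 1, 1, 1, 1, 1, 1, 1, 1, 1])

```text
clock: 28.63
ee_pos: [503.5, 220.2, 287.5]
eef_rot: [[-0.997, -0.072, 0.002], [-0.072, 0.997, 0.001], [-0.002, 0.001, -1.0]]
force: [0.2, 0.4, -1.6]
grip_width: 94.0
grip_force: 0.0
```

Emit:
step_arm(linear=[[-0.5, -1, 0], [-0.5, -1, 0], [-0.5, -1, 0], [-0.5, -1, 0], [-0.5, -1, 0], [-0.5, -1, 0], [-0.5, -1, 0], [-0.5, -1, 0], [0, 0, 0], [0, 0, 0]], rot=[[0, 0, 0], [0, 0, 0], [0, 0, 0], [0, 0, 0], [0, 0, 0], [0, 0, 0], [0, 0, 0], [0, 0, 0], [0, 0, 0], [0, 0, 0]], fingers=[1, 1, 1, 1, 1, 1, 1, 1, 1, 1])

```text
clock: 29.47
ee_pos: [617.2, 27.1, 285.9]
eef_rot: [[-0.998, -0.068, -0.001], [-0.068, 0.998, 0.0], [0.001, 0.001, -1.0]]
force: [-0.4, 0.7, -0.2]
grip_width: 93.9
grip_force: 0.0
```

Run:
```python
from h import *
c,im=look('wrist');cv2.imwrite('pics/w4.png',im)
print(read_state()['ee_pos'])
for col in('red','green'):
    for b in blobs(im,col,40)[:3]: print(col,round(b[0]),np.array(b[1:3]),plane(c,b[1:3],29)[:2])
```

```text
[616.718  28.187 286.083]
red 5592 [71.538 77.052] [ 476.251 -282.393]
green 6174 [415.255  89.285] [463.686 280.342]
```

View pics/w4.png

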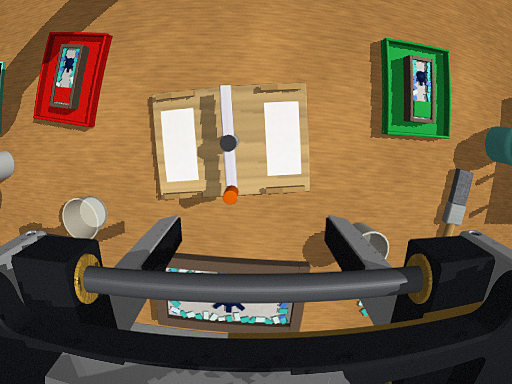

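The red plaque lies flat near the middle of the red tray (68,77), and the green one near the middle of the green tray (421,89). Both are face up and lengthwise. The clamp is still open with its knob at (231,195), and the bystanders look undisturbed.

```bash
python3 -c "
from workcell import *
print(hand_in())"
```

```text
the job is handed in; nothing more can be done
None
```

The job is handed in: the clamp is swung open and left open, and each plaque was set down flat, face up and lengthwise near the middle of its colour's tray. This was confirmed in the last wrist picture, but the hand-in returned no verdict.

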